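Nest the vessels and set the bowl keeper's sliding leg

TASK

First set the steel cup down inside the wide bowl that stands in the bowl keeper, then set the slim tall measure down inside the cup; lower them in, do not drop them. Then push the keeper's spring-loaded sliding leg towards the bowl until its pointer is level with the mark tab, hold it there, and only then squeeze its cam lever shut against the leg. Finish while still holding: keep the leg at the mark and the lever pressed shut in the gripper, do not let go; leave the other things on the counter where they are.

Things in the scene. Friction and masses are not known exactly. Their poses are not given: they have to be found in the camera images.
- keeper: Bowl keeper, fixed: flat aluminium base plate 170 (its x) x 380 (its y) x 12 mm high, origin at the centre of its underside, z up. A fixed fence 60 mm high stands at its +y end; the bowl stands on the plate beside that fence, centred near y = +105 mm. The sliding leg starts at the -y end and slides along keeper +y towards the bowl.
- leg (a joint): Travel of the leg along keeper +y, m: 0 = rest at the -y end, most 0.15. A spring pushes it back with 3 N at 0, 5 N at 0.14 (friction 0.4 N): let go, it runs back. Its upright steel fence plate, 90 (keeper x) x 8 (y) mm, 13 to 109 mm above the counter, is centred on keeper x = 0, y = -125 mm + travel. A foot 50 mm wide lies under and behind it, up to 29 mm above the counter.
- web_top (a point): Top of the leg's central upright grip web, which runs back (keeper -y) from the fence plate to 49 mm behind its middle; 12 mm thick (keeper x -6 to +6), top 107 mm above the counter; point 26 mm behind the plate's middle. Fingers go down from above behind the plate, one outside the web, one outside the lever, push the plate with their edges, then close along keeper x on web and lever together.
- lever (a joint): Cam lever angle, rad: 0 = shut, upright and flat against the web; starts 0.32 to 0.42 open (0.42 is its stop), leaning away to keeper +x. Hinge line along keeper y at keeper x = +11 mm, 49 mm above the counter. It stays where it is left (stiff by 0.06 N m).
- lever_plate: The lever's steel plate, 7 mm thick, 34 mm wide along keeper y (10 to 44 mm behind the middle of the fence plate), 58 mm tall from the hinge line; origin on the hinge line, z along the plate. Shut, it fills keeper x = +7.5 to +14.5 mm (1.5 mm from the web), so web and shut lever together span x = -6 to +14.5 mm; open, its top reaches keeper x of about +38 mm.
- pointer (a point): Tip of the dark pointer bar (6 mm wide) at the foot of the leg's fence plate, on the keeper's +x side (keeper x = +67 mm, 16 mm above the counter), in line with the middle of the fence plate. Axes as the keeper's.
- mark_line (a point): The length mark: a dark tab 28 (keeper x) x 6 (y) x 8 mm high lying on the base plate's +x edge and jutting 12 mm past it; this point is at the middle of the tab's inner end (keeper x = +69 mm, 16 mm above the counter), keeper y anywhere from -35 to +15 mm. Axes as the keeper's. The leg is at the mark when pointer and mark have the same keeper y.
- bowl: Wide straight-sided aluminium bowl, loose on the keeper: 150 mm outside diameter, 55 mm high, wall 3 mm, bottom 4 mm. Origin at the centre of its underside (12 mm above the counter), z up.
- cup: Steel cup, round and straight: 64 mm outside diameter, 62 mm high, wall 3 mm, bottom 4 mm, open top, about 0.12 kg. Stands on the counter to the robot's right. Origin at the centre of its underside, z up.
- measure: Slim tall steel measure, round and straight: 42 mm outside diameter, 85 mm high, wall 3 mm, bottom 4 mm, open top, about 0.09 kg. Stands on the counter to the robot's right; it and the cup may be in either place. Nested, it stands out 27 mm above the cup's rim. Origin at the centre of its underside, z up.
- mortar: Bystander: white ceramic mortar, 124 mm wide, 85 mm high, loose.
- tongs: Bystander: stainless tongs lying flat, 210 mm long, 10 mm high, loose; origin at the joined end.
- pan_lid: Bystander: aluminium saucepan lid, 176 mm wide, 44 mm high with its knob, loose.
- spice_jar: Bystander: small glass jar, 48 mm wide, 85 mm high, loose.
Things that resemble listed ones, but are neither listed nor needed, are in the scene too. What is shaped like the cup but green or turquoise is not meant.

How it is judged:
By the outcome, as a careful person would: the job done as asked, in the order asked, and still so for the second after the job is handed in, while the arm keeps its last pose, push and grip.
It also fails if it takes over 67 s, if anything falls off the work surface, if the arm or the gripper's body presses on something with over 40 N, if the wrist force passes 120 N, or if a joint passes its speed limit or range.

ROBOT

A 6-joint arm with a two-finger parallel gripper is mounted at the origin on the work surface. World frame = base frame: x ahead of the robot, y to its left, z up, the work surface at z = 0. Lengths are in m, angles in degrees, forces in N, time in s.
With the tool pointing down it reaches from about 0.25 to 0.725 m from the base axis. Payload 9.7 kg.
Tool frame: the origin (TCP) lies between the finger pads; the fingertips stand bot.tcp_to_tips ahead of it and the grasp point (between the pads) lies 11 mm behind it (bot.tcp_to_tips is the distance from the TCP to the fingertips, in m); z points along the fingers, y is the line along which they close (so a half turn about z gives the same grasp; the last joint's range is limited). The gripper opens to 85 mm and grips with 20 to 120 N. Pads are 22 mm wide; open, the fingers measure 114 mm over their backs; the gripper's body (76 mm by 85 mm) begins 54 mm behind the grasp point. The pads swing forward as they close: fully open they stand 13 mm farther back than shut.
Start: joints at [68.297, 4.979, 10.078, 95.1, 0, 90], TCP at [0.203, 0.511, 0.239] pointing down, gripper open.
Joint ranges: [-179.16, 179.16], [-48.56, 103.87], [-65.8, 70.77], [-126.05, 130.52], [-82.76, 87.17], [-180, 180]. Speed limits (degrees/s): [127.2, 127.2, 147.25, 180, 180, 180].

INTERFACE

Orientations are given as [roll, pitch, yaw] about the fixed x, y, z axes, in that order (R = Rz(yaw) Ry(pitch) Rx(roll)).
In Python, from workcell import bot gives the robot as it stands. The module is installed in compiled form; this text tells all that it offers.
- The arm moves only by the tool carry_out, never from a script. Its arguments are lists of equal length, an entry for each row: "linear": the shift along the world's x, y, z normalised to -1 to 1, where 1 is 2 cm, a list of three; "rotation": the turn, a rotation vector about the world's x, y, z normalised to -1 to 1, where 1 is 8 degrees, a list of three; "grip": the closure, from -1 (fully open) to 1 (shut). In form: {"linear": [[tx, ty, tz], ...], "rotation": [[rx, ry, rz], ...], "grip": [grip, ...]}. A call has 1 to 12 rows; each row shifts and turns the commanded pose from where the row before left it; what a row does not reach is not made up. A row lasts 1/10 s, in which the tool goes at most 50 mm and 8.59 degrees, less where a joint would pass 70% of its speed; a pose out of reach is approached as far as the arm can. A call with a number of a shift or a turn outside -1 to 1 is refused whole. A call with a gripper value outside its range is refused whole. The fingers move at their own pace and stop on an object; "grip_force" is the grip in N (left out, the last holds). Time passes only in rows, so rows that do not move let the fingers close. It gives the time, the measured TCP pose, the force, the opening and the grip force at its end, in the units of the state.
- bot.get_obs(): the state, without advancing time (a new reading comes with each control period).
- bot.camera(name): name is "side" or "top" or "wrist"; returns the picture (384x512x3 uint8, blue, green, red); there is no depth.
- bot.camera_model(name): a dict with "fx", "fy", "cx", "cy" (pixels), "distortion" ([k1, k2, p1, p2, k3] as OpenCV has them; the pictures are not rectified), "camera_from_world" (4x4, takes a point from world to camera coordinates). Camera axes: x right, y up, looking along -z (the intrinsics and any distortion apply to the point x, -y, -z); pixel columns grow to the right and rows downward; lengths in m; the calibration is good to about 2 mm. A picture is of the moment at which its call begins: read the wrist's pose just before it. camera_model takes no time and is no camera call; for the wrist camera it gives the pose at the moment of the call.
- bot.job_done(): hands the job in; it is judged then, once.
The state is a dict: "time": time; "q": joint angles; "qd": joint speeds; "joint_efforts": joint torques, N m; "ee_pos": TCP position; "tcp_rot": TCP orientation; "wrist_force": force on the tool from outside, world axes, zero at the start; "torque": the same for the moment, N m; "opening": finger opening in m; "grasp_force": force on a finger pad.
Only numpy, scipy, OpenCV 4.12 (cv2) and the standard library are available. Lean on these libraries where they do the work, as an engineer would, in place of code of your own. Each camera call takes 0.05 s, during which the arm holds its last target. There are 200 camera calls.

## Working session

There is one attempt and no reset: what is moved stays moved. The work goes in short steps, Python scripts to look and compute and a tool call to move; the robot and the scene stay as the last step left them, time stands still between calls to the robot, and variables do not carry over. Pictures are saved under pics/ and viewed, at most 10 in all, crops included, and the job is handed in when it is done.

Besides the shell and the picture viewer there is one more tool, called after "Request:" as name(argument=value, ...) on one line, values as JSON. carry_out: Moves the arm, as the interface text tells. Its arguments: {"type":"object","properties":{"linear":{"type":"array","items":{"type":"array","items":{"type":"number"}}},"rotation":{"type":"array","items":{"type":"array","items":{"type":"number"}}},"grip":{"type":"array","items":{"type":"number"}},"grip_force":{"type":"number"}},"required":["linear","rotation","grip"]}

```bash
mkdir -p pics; cat > h.py <<'E'
import numpy as np, cv2
from workcell import bot
def K(m): return np.array([[m["fx"],0,m["cx"]],[0,m["fy"],m["cy"]],[0,0,1.]])
def ray(m,uv):
    p=cv2.undistortPoints(np.array(uv,float).reshape(-1,1,2),K(m),np.array(m["distortion"],float)).reshape(-1,2)
    T=np.array(m["camera_from_world"]);R=T[:3,:3];c=-R.T@T[:3,3]
    d=np.c_[p[:,0],-p[:,1],-np.ones(len(p))]@R
    return c,d/np.linalg.norm(d,axis=1)[:,None]
def onz(m,uv,z):
    c,d=ray(m,uv); return c+d*((z-c[2])/d[:,2])[:,None]
def proj(m,P):
    T=np.array(m["camera_from_world"]);X=np.atleast_2d(P)@T[:3,:3].T+T[:3,3]
    X=X*[1,-1,-1]
    return cv2.projectPoints(X.reshape(-1,1,3),np.zeros(3),np.zeros(3),K(m),np.array(m["distortion"],float))[0].reshape(-1,2)
def tri(obs):
    A=np.zeros((3,3));b=np.zeros(3)
    for m,uv in obs:
        c,d=ray(m,[uv]);M=np.eye(3)-np.outer(d[0],d[0]);A+=M;b+=M@c
    return np.linalg.solve(A,b)
E
python3 - <<'E'
from h import *
o=bot.get_obs();print(o, bot.tcp_to_tips)
for n in("top","side","wrist"):
    m=bot.camera_model(n);im=bot.camera(n);cv2.imwrite(f"pics/{n}0.png",im)
    T=np.array(m["camera_from_world"]);print(n,-T[:3,:3].T@T[:3,3],-T[2,:3],m["fx"],m["distortion"])
a=[cv2.imread(f"pics/{n}0.png") for n in("top","side")]
cv2.imwrite("pics/a_top.png",cv2.resize(a[0],(800,600)));cv2.imwrite("pics/a_side.png",cv2.resize(a[1],(800,600)))
E
```

```text
{'time': 0.0, 'q': array([6.82978399e+01, 5.01061358e+00, 1.00338925e+01, 9.50996266e+01,
       1.94918874e-04, 9.00010028e+01]), 'qd': array([ 0.02226649,  0.07531954,  0.03163532,  0.04227313, -0.0062657 ,
       -0.06208284]), 'joint_efforts': array([ 1.12451045e-03, -5.20376801e+01,  4.64816129e+01,  1.58800028e-02,
        1.51127665e-05, -1.32329927e-05]), 'ee_pos': array([0.20329654, 0.51080814, 0.2385827 ]), 'tcp_rot': array([-1.79923652e+02, -1.93582498e-04,  1.58296837e+02]), 'wrist_force': array([ 0.3184912 ,  0.43239534, -0.15078396]), 'torque': array([-0.03801065,  0.00653321, -0.00523699]), 'grasp_force': 0.0, 'opening': 0.08564544553991432} 0.008
top [ 0.34607782 -0.10551878  1.15585717] [ 0.14584444 -0.00409743 -0.98929905] 363.22403056928135 [-0.05999543  0.          0.          0.          0.        ]
side [ 0.01085399 -0.75844522  0.81206025] [ 0.45774008  0.61244256 -0.64450612] 383.26130610250874 [-0.08895992  0.          0.          0.          0.        ]
wrist [0.12734017 0.54143391 0.37300132] [ 0.29502042 -0.11867461 -0.94809245] 341.37011158414873 [-0.07636822  0.          0.          0.          0.        ]
```

View pics/a_top.png

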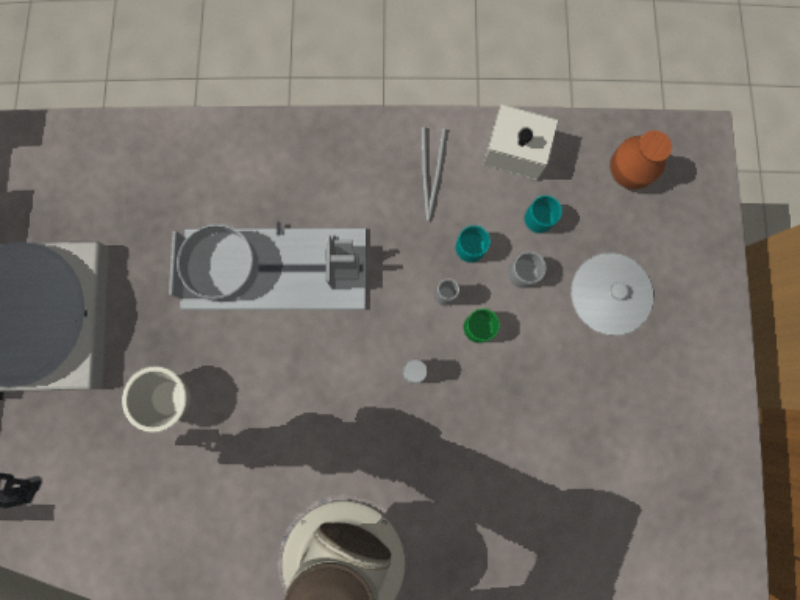

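View pics/a_side.png

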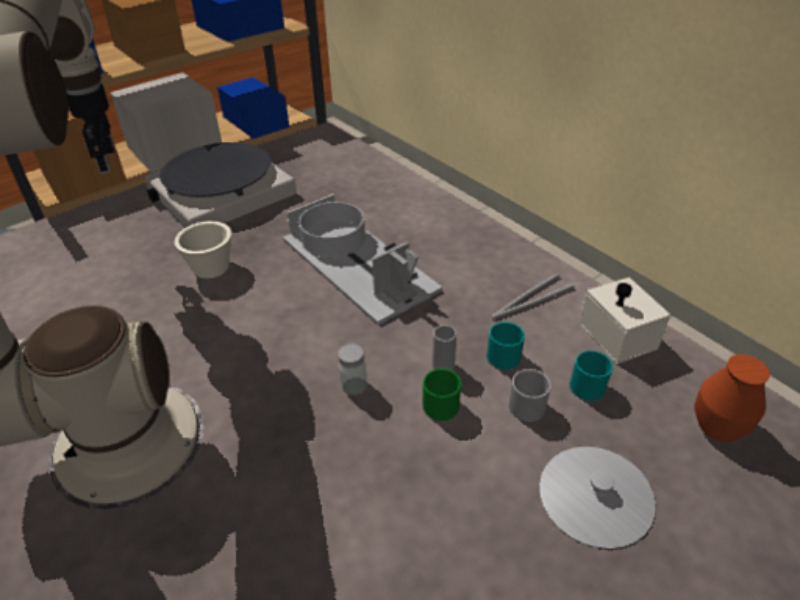

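The top picture shows the keeper spanning (175,232)–(367,307), the bowl at (216,262), the leg at (345,260) and the mark tab at (283,228). The grey cup is at (529,269) and the measure at (448,291). In the side view the cup rim is at (531,381) and the measure rim at (445,333).

```bash
python3 - <<'E'
from h import *
mt=bot.camera_model("top");ms=bot.camera_model("side")
s=512/800
for n,a,b in(("cup",(530,265),(531,381)),("meas",(448,287),(445,333)),("bowl",(216,258),(332,216))):
    print(n,tri([(mt,np.array(a)*s),(ms,np.array(b)*s)]).round(3))
print(onz(mt,np.array([(175,232),(367,229),(367,307),(182,307),(283,225)])*s,0.012).round(3))
E
```

```text
cup [ 0.577 -0.364  0.066]
meas [ 0.53  -0.201  0.081]
bowl [0.587 0.251 0.076]
[[ 0.656  0.362  0.012]
 [ 0.663 -0.04   0.012]
 [ 0.5   -0.042  0.012]
 [ 0.498  0.338  0.012]
 [ 0.671  0.135  0.012]]
```

Request:
carry_out(linear=[[0.9,-1,0.1],[0.9,-1,0.1],[0.9,-1,0.1],[0.9,-1,0.1],[0.9,-1,0.1],[0.9,-1,0],[0.9,-1,0],[0.9,-1,0],[0.9,-1,0],[0.9,-1,0],[0.9,-1,0],[0.9,-1,0]], rotation=[[0,0,-0.95],[0,0,-0.95],[0,0,-0.95],[0,0,-0.95],[0,0,-0.95],[0,0,-0.95],[0,0,-0.95],[0,0,-0.95],[0,0,-0.94],[0,0,0],[0,0,0],[0,0,0]], grip=[-1,-1,-1,-1,-1,-1,-1,-1,-1,-1,-1,-1])

```text
time: 1.35
ee_pos: [0.42, 0.2701, 0.2491]
tcp_rot: [-180.0, 0.0, 90.0]
wrist_force: [0.7, -0.1, -0.4]
opening: 0.0856
grasp_force: 0.0
```

Request:
carry_out(linear=[[1,-1,0],[1,-1,0],[1,-1,0],[1,-1,0],[0.6,-1,0],[0.4,-1,0],[0,0,0],[0,0,0]], rotation=[[0,0,0],[0,0,0],[0,0,0],[0,0,0],[0,0,0],[0,0,0],[0,0,0],[0,0,0]], grip=[-1,-1,-1,-1,-1,-1,-1,-1])

```text
time: 2.15
ee_pos: [0.5193, 0.1509, 0.2491]
tcp_rot: [-180.0, -0.0, 89.9]
wrist_force: [-0.5, -0.5, 0.2]
opening: 0.0855
grasp_force: 0.0
```

```bash
cat > snap.py <<'E'
import sys,pickle
from h import *
n=sys.argv[1];cam=sys.argv[2] if len(sys.argv)>2 else "wrist"
o=bot.get_obs();m=bot.camera_model(cam);im=bot.camera(cam)
pickle.dump((m,im),open(f"pics/{n}.pkl","wb"));cv2.imwrite(f"pics/{n}.png",cv2.resize(im,(800,600),interpolation=cv2.INTER_CUBIC))
print(o["time"],o["ee_pos"].round(4),o["tcp_rot"].round(2),o["q"].round(1),o["opening"].round(4))
E
python3 snap.py w1
```

```text
Traceback (most recent call last):
  File "snap.py", line 6, in <module>
    print(o["time"],o["ee_pos"].round(4),o["tcp_rot"].round(2),o["q"].round(1),o["opening"].round(4))
                                                                               ^^^^^^^^^^^^^^^^^^
AttributeError: 'float' object has no attribute 'round'
```

View pics/w1.png

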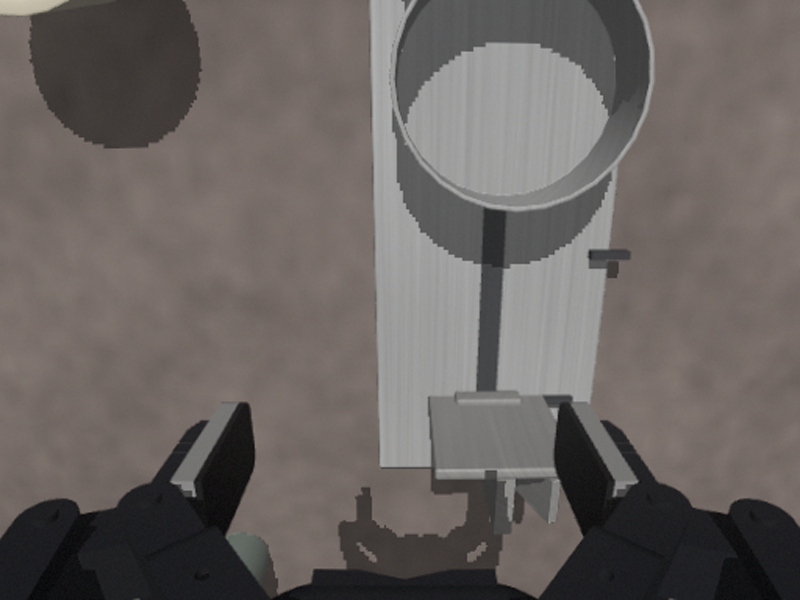

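Request:
carry_out(linear=[[0,-1,0],[0,-1,0],[0,-1,0],[0,-1,0],[0,-1,0],[0,-1,0],[0,-1,0],[0,0,0],[0,0,0]], rotation=[[0,0,0],[0,0,0],[0,0,0],[0,0,0],[0,0,0],[0,0,0],[0,0,0],[0,0,0],[0,0,0]], grip=[-1,-1,-1,-1,-1,-1,-1,-1,-1])

```text
time: 3.1
ee_pos: [0.5193, 0.0117, 0.2494]
tcp_rot: [180.0, -0.0, 90.0]
wrist_force: [-0.6, 0.0, -0.1]
opening: 0.0852
grasp_force: 0.0
```

```bash
sed -i 's/o\["opening"\].round(4)/round(o["opening"],4)/' snap.py; python3 snap.py w2
```

```text
3.1 [0.5193 0.0117 0.2494] [ 1.7999e+02 -2.0000e-02  8.9980e+01] [ 1.3  1.   7.  96.   0.  91.3] 0.0852
```

Request:
carry_out(linear=[[0,-1,0],[0,-1,0],[0,-1,0],[0,-1,0],[0,-1,0],[0,-1,0],[0,-1,0],[0,-1,0],[0,-1,0],[0,-1,0],[0,0,0],[0,0,0]], rotation=[[0,0,0],[0,0,0],[0,0,0],[0,0,0],[0,0,0],[0,0,0],[0,0,0],[0,0,0],[0,0,0],[0,0,0],[0,0,0],[0,0,0]], grip=[-1,-1,-1,-1,-1,-1,-1,-1,-1,-1,-1,-1])

```text
time: 4.35
ee_pos: [0.5196, -0.1881, 0.2491]
tcp_rot: [-180.0, -0.0, 90.0]
wrist_force: [0.8, -0.0, -0.2]
opening: 0.0854
grasp_force: 0.0
```

```bash
python3 snap.py w3
```

```text
4.35 [ 0.5196 -0.1881  0.2491] [-1.7999e+02 -3.0000e-02  8.9990e+01] [-19.9   5.6  11.9  96.3   0.   70.1] 0.0854
```

View pics/w3.png

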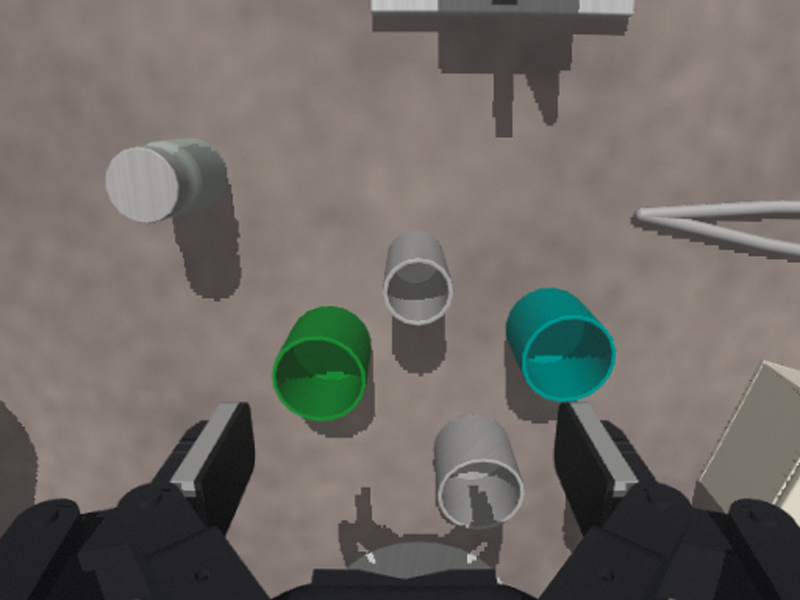

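View pics/w2.png

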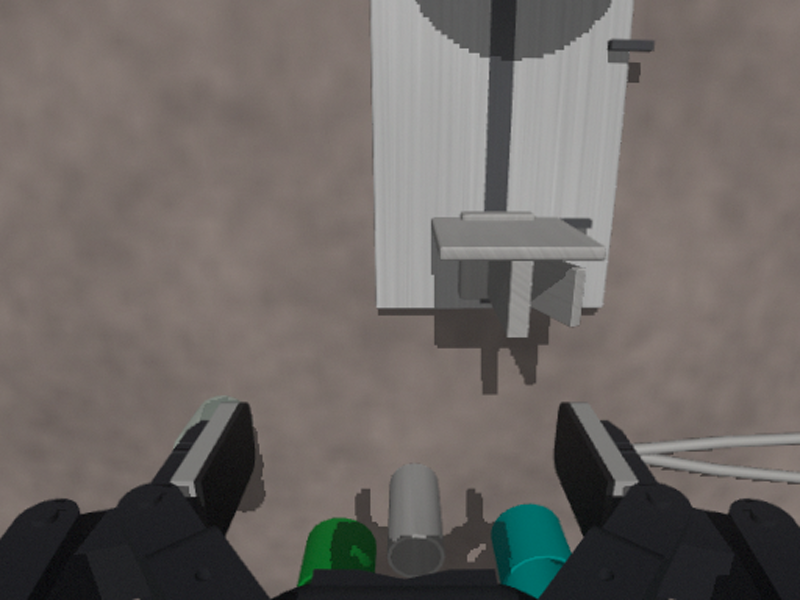

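In w3 the measure rim is centred at (418,291), and the cup rim spans x 438–523 and y 459–527. In w1 the bowl rim spans x 392–653 with its lower edge at y 209, and the mark tab is at (609,256). In w2 the tab is at (631,46), the web top at (520,260–337), the open lever top at (577,268–325) and the fence top edge spans (440–605, 247–259).

```bash
cat > meas.py <<'E'
from h import *
import pickle
L=lambda n:pickle.load(open(f"pics/{n}.pkl","rb"))
m1,i1=L("w1");m2,i2=L("w2");m3,i3=L("w3")
mt=bot.camera_model("top");ms=bot.camera_model("side")
it,is_=cv2.imread("pics/top0.png"),cv2.imread("pics/side0.png")
s=512/800
P=lambda *a:np.array(a,float)*s
def rim(m,pts,z):   # circle fit of rim pixels cast on plane z
    q=onz(m,P(*pts),z)[:,:2]
    A=np.c_[2*q,np.ones(len(q))];x=np.linalg.lstsq(A,(q**2).sum(1),rcond=None)[0]
    return x[:2].round(4),round(2*np.sqrt(x[2]+x[0]**2+x[1]**2),4)
# heights by triangulation of rim centres
print("cup h",tri([(m3,P(480.5,493)[:]),(mt,P(530,265)),(ms,P(531,381))]).round(4))
print("meas h",tri([(m3,P(418,291)),(mt,P(448,287)),(ms,P(445,333))]).round(4))
print("cup",rim(m3,[(438,491),(523,491),(480,459),(480,527)],.062))
print("meas",rim(m3,[(384,290),(452,290),(418,259),(418,324)],.085))
print("bowl",rim(m1,[(391,70),(653,70),(520,210),(450,182),(590,185)],.067))
print("tab tri",tri([(m1,P(600,253)),(m2,P(620,43))]).round(4))
print("tab z20",onz(m1,P((592,252),(630,252),(592,260),(630,260)),.02).round(4),onz(m2,P((611,42),(655,42)),.02).round(4))
print("plate edges w2",onz(m2,P((376,308),(603,308),(373,100),(624,100)),.012).round(4))
print("plate edges w1",onz(m1,P((381,466),(374,150),(372,60),(591,400),(610,220)),.012).round(4))
print("fence top",onz(m2,P((440,258),(605,258),(432,247),(605,247)),.109).round(4))
print("web",onz(m2,P((508,337),(528,337),(510,262),(532,262)),.107).round(4))
print("lever top",onz(m2,P((570,327),(584,322),(582,266)),.103).round(4))
E
python3 meas.py
```

```text
cup h [ 0.5774 -0.3637  0.0633]
meas h [ 0.5293 -0.2014  0.0823]
cup (array([ 0.5761, -0.3635]), np.float64(0.062))
meas (array([ 0.5281, -0.201 ]), np.float64(0.04))
bowl (array([0.5866, 0.2587]), np.float64(0.1471))
tab tri [0.6589 0.1454 0.0161]
tab z20 [[0.6519 0.147  0.02  ]
 [0.6794 0.1472 0.02  ]
 [0.6525 0.1412 0.02  ]
 [0.6801 0.1414 0.02  ]] [[0.6511 0.1453 0.02  ]
 [0.68   0.1463 0.02  ]]
plate edges w2 [[ 0.499  -0.0367  0.012 ]
 [ 0.6683 -0.0367  0.012 ]
 [ 0.4991  0.1085  0.012 ]
 [ 0.6664  0.1104  0.012 ]]
plate edges w1 [[ 0.5005 -0.0359  0.012 ]
 [ 0.4993  0.2155  0.012 ]
 [ 0.4988  0.2725  0.012 ]
 [ 0.6679  0.025   0.012 ]
 [ 0.6654  0.1684  0.012 ]]
fence top [[0.5386 0.0254 0.109 ]
 [0.6271 0.0257 0.109 ]
 [0.5342 0.0313 0.109 ]
 [0.6264 0.0317 0.109 ]]
web [[ 0.578  -0.0207  0.107 ]
 [ 0.5893 -0.0207  0.107 ]
 [ 0.5763  0.0227  0.107 ]
 [ 0.5882  0.0228  0.107 ]]
lever top [[ 0.614  -0.0162  0.103 ]
 [ 0.6218 -0.0132  0.103 ]
 [ 0.6171  0.0196  0.103 ]]
```

Request:
carry_out(linear=[[0.32,-0.98,0],[0.32,-0.98,0],[0.32,-0.98,0],[0.32,-0.98,0],[0.32,-0.98,-0.5],[0.32,-0.98,-1],[0.32,-0.97,-1],[0.32,-0.97,-1],[0.3,-0.96,-1],[0,0,-1],[0,0,-1],[0,0,-0.5]], rotation=[[0,0,0],[0,0,0],[0,0,0],[0,0,0],[0,0,0],[0,0,0],[0,0,0],[0,0,0],[0,0,0],[0,0,0],[0,0,0],[0,0,0]], grip=[-1,-1,-1,-1,-1,-1,-1,-1,-1,-1,-1,-1])

```text
time: 5.6
ee_pos: [0.5765, -0.363, 0.1072]
tcp_rot: [-179.9, -0.1, 90.0]
wrist_force: [-0.5, 0.9, -0.7]
opening: 0.0854
grasp_force: 0.0
```

```bash
python3 snap.py w4
```

```text
5.6 [ 0.5765 -0.363   0.1072] [-1.7988e+02 -9.0000e-02  9.0040e+01] [-32.2  22.8  16.7  84.1   0.   57.8] 0.0854
```

View pics/w4.png

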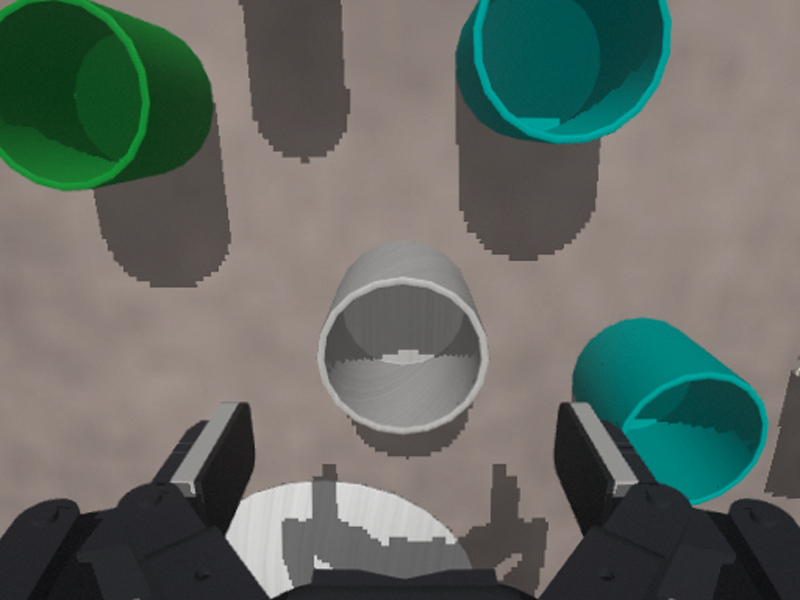

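The cup rim in w4 is centred at (404,356), midway between the fingers at (245) and (563). Both turquoise cups are clear of the fingers. I'll descend and grip.

Request:
carry_out(linear=[[0,0,-1],[0,0,-1],[0,0,-1],[0,0,-0.3],[0,0,0],[0,0,0],[0,0,0],[0,0,0],[0,0,0],[0,0,0]], rotation=[[0,0,0],[0,0,0],[0,0,0],[0,0,0],[0,0,0],[0,0,0],[0,0,0],[0,0,0],[0,0,0],[0,0,0]], grip=[-1,-1,-1,-1,-1,1,1,1,1,1], grip_force=30)

```text
time: 6.65
ee_pos: [0.5774, -0.3649, 0.0452]
tcp_rot: [179.9, 0.1, 90.0]
wrist_force: [-0.2, 1.0, 5.8]
opening: 0.0617
grasp_force: 34.5
```

```bash
python3 - <<'E'
from meas import *
m4,_=L("w4")
for z in(.060,.062,.064):print(rim(m4,[(319,355),(488,355),(404,278),(404,433)],z))
E
```

```text
cup h [ 0.5774 -0.3637  0.0633]
meas h [ 0.5293 -0.2014  0.0823]
cup (array([ 0.5761, -0.3635]), np.float64(0.062))
meas (array([ 0.5281, -0.201 ]), np.float64(0.04))
bowl (array([0.5866, 0.2587]), np.float64(0.1471))
tab tri [0.6589 0.1454 0.0161]
tab z20 [[0.6519 0.147  0.02  ]
 [0.6794 0.1472 0.02  ]
 [0.6525 0.1412 0.02  ]
 [0.6801 0.1414 0.02  ]] [[0.6511 0.1453 0.02  ]
 [0.68   0.1463 0.02  ]]
plate edges w2 [[ 0.499  -0.0367  0.012 ]
 [ 0.6683 -0.0367  0.012 ]
 [ 0.4991  0.1085  0.012 ]
 [ 0.6664  0.1104  0.012 ]]
plate edges w1 [[ 0.5005 -0.0359  0.012 ]
 [ 0.4993  0.2155  0.012 ]
 [ 0.4988  0.2725  0.012 ]
 [ 0.6679  0.025   0.012 ]
 [ 0.6654  0.1684  0.012 ]]
fence top [[0.5386 0.0254 0.109 ]
 [0.6271 0.0257 0.109 ]
 [0.5342 0.0313 0.109 ]
 [0.6264 0.0317 0.109 ]]
web [[ 0.578  -0.0207  0.107 ]
 [ 0.5893 -0.0207  0.107 ]
 [ 0.5763  0.0227  0.107 ]
 [ 0.5882  0.0228  0.107 ]]
lever top [[ 0.614  -0.0162  0.103 ]
 [ 0.6218 -0.0132  0.103 ]
 [ 0.6171  0.0196  0.103 ]]
(array([ 0.5764, -0.3652]), np.float64(0.0632))
(array([ 0.5764, -0.3643]), np.float64(0.0625))
(array([ 0.5764, -0.3633]), np.float64(0.0618))
```

Request:
carry_out(linear=[[0,0,0.5],[0,0,1],[0,0,1],[0,0.5,1],[0,1,1],[0,1,1],[0,1,1],[0,1,0],[0,1,0],[0,1,0],[0,1,0],[0,1,0]], rotation=[[0,0,0],[0,0,0],[0,0,0],[0,0,0],[0,0,0],[0,0,0],[0,0,0],[0,0,0],[0,0,0],[0,0,0],[0,0,0],[0,0,0]], grip=[1,1,1,1,1,1,1,1,1,1,1,1])

```text
time: 7.85
ee_pos: [0.576, -0.1929, 0.1719]
tcp_rot: [-179.9, -0.0, 90.0]
wrist_force: [-0.8, -0.1, -1.7]
opening: 0.0619
grasp_force: 33.7
```

Request:
carry_out(linear=[[0,1,0],[0,1,0],[0,1,0],[0,1,0],[0,1,0],[0,1,0],[0,1,0],[0.1,1,0],[0.1,1,0],[0.1,1,0],[0.1,1,0],[0.1,1,0]], rotation=[[0,0,0],[0,0,0],[0,0,0],[0,0,0],[0,0,0],[0,0,0],[0,0,0],[0,0,0],[0,0,0],[0,0,0],[0,0,0],[0,0,0]], grip=[1,1,1,1,1,1,1,1,1,1,1,1])

```text
time: 9.05
ee_pos: [0.5857, 0.0469, 0.1719]
tcp_rot: [-179.9, 0.0, 90.0]
wrist_force: [-0.0, 0.6, -0.6]
opening: 0.0616
grasp_force: 33.6
```

Request:
carry_out(linear=[[0,1,0],[0,1,0],[0,1,0],[0,1,0],[0,1,0],[0,1,0],[0,1,0],[0,1,0],[0,1,-0.5],[0,0.6,-1],[0,0,-1],[0,0,-1]], rotation=[[0,0,0],[0,0,0],[0,0,0],[0,0,0],[0,0,0],[0,0,0],[0,0,0],[0,0,0],[0,0,0],[0,0,0],[0,0,0],[0,0,0]], grip=[1,1,1,1,1,1,1,1,1,1,1,1])

```text
time: 10.25
ee_pos: [0.5853, 0.2383, 0.101]
tcp_rot: [-179.9, 0.0, 90.0]
wrist_force: [0.2, 0.1, -1.8]
opening: 0.0619
grasp_force: 33.6
```

```bash
python3 snap.py w5
```

```text
10.25 [0.5853 0.2383 0.101 ] [-1.7989e+02  5.0000e-02  9.0040e+01] [ 22.2  15.8   7.2  81.5  -0.  112.1] 0.0619
```

View pics/w5.png

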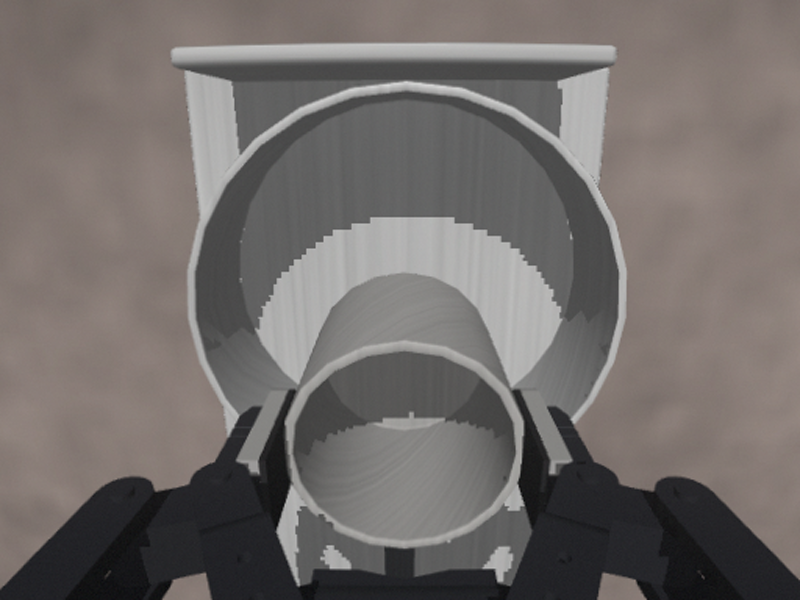

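In w5 the cup at (405,445) hangs inside the bowl mouth, which is centred near (407,275), about 20 mm short in y. I'll shift +y, then lower.

Request:
carry_out(linear=[[0,1,0],[0,0.05,-0.6],[0,0,-0.6],[0,0,-0.4],[0,0,-0.2],[0,0,-0.1],[0,0,-0.1],[0,0,0]], rotation=[[0,0,0],[0,0,0],[0,0,0],[0,0,0],[0,0,0],[0,0,0],[0,0,0],[0,0,0]], grip=[1,1,1,1,1,1,1,1])

```text
time: 11.1
ee_pos: [0.5867, 0.2583, 0.0634]
tcp_rot: [180.0, -0.0, 90.0]
wrist_force: [0.5, -0.4, -1.0]
opening: 0.0619
grasp_force: 33.7
```

Request:
carry_out(linear=[[0,0,-0.08],[0,0,-0.05],[0,0,0]], rotation=[[0,0,0],[0,0,0],[0,0,0]], grip=[1,1,1])

```text
time: 11.4
ee_pos: [0.5868, 0.2585, 0.0612]
tcp_rot: [180.0, -0.0, 90.0]
wrist_force: [-0.9, -0.3, 2.4]
opening: 0.0612
grasp_force: 34.0
```

Request:
carry_out(linear=[[0,0,0],[0,0,0],[0,0,0],[0,0,0.3],[0,0,1],[0,0,1],[0,-0.5,1],[0,-1,1],[0,-1,1],[-0.1,-1,0.2],[-0.1,-1,0],[-0.1,-1,0]], rotation=[[0,0,0],[0,0,0],[0,0,0],[0,0,0],[0,0,0],[0,0,0],[0,0,0],[0,0,0],[0,0,0],[0,0,0],[0,0,0],[0,0,0]], grip=[-1,-1,-1,-1,-1,-1,-1,-1,-1,-1,-1,-1])

```text
time: 12.6
ee_pos: [0.5803, 0.1472, 0.1703]
tcp_rot: [-180.0, 0.0, 90.0]
wrist_force: [-0.2, 0.1, -0.3]
opening: 0.0854
grasp_force: 0.0
```

```bash
python3 snap.py w6; python3 snap.py t6 top
```

```text
12.6 [0.5803 0.1472 0.1703] [-179.99    0.     89.97] [ 14.2  10.8   9.   88.1  -0.  104.3] 0.0854
12.65 [0.5801 0.1448 0.1704] [-1.7997e+02  7.0000e-02  8.9890e+01] [ 1.400e+01  1.080e+01  8.900e+00  8.820e+01 -1.000e-01  1.042e+02] 0.0855
```

View pics/w6.png

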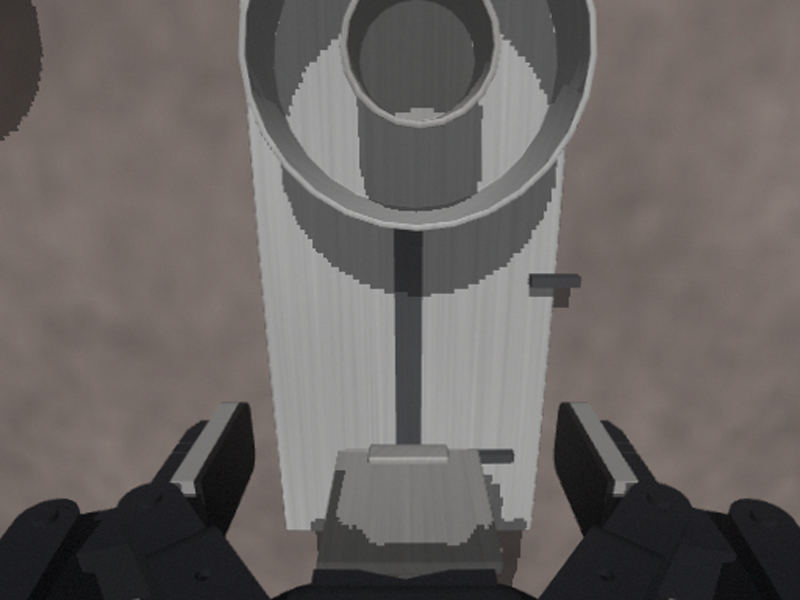

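w6 shows the cup standing upright in the bowl, with its rim lower edge at (420,127) and spanning x 341–500. The mark tab is at (554,281) and the pointer at (497,456).

Request:
carry_out(linear=[[-0.15,-1,0],[-0.15,-1,0],[-0.15,-1,0],[-0.15,-1,0],[-0.15,-1,0],[-0.15,-1,0],[-0.15,-1,0],[-0.15,-1,0],[-0.15,-1,0],[-0.15,-1,0],[-0.15,-1,0],[-0.15,-1,0]], rotation=[[0,0,0],[0,0,0],[0,0,0],[0,0,0],[0,0,0],[0,0,0],[0,0,0],[0,0,0],[0,0,0],[0,0,0],[0,0,0],[0,0,0]], grip=[-1,-1,-1,-1,-1,-1,-1,-1,-1,-1,-1,-1])

```text
time: 13.9
ee_pos: [0.5444, -0.092, 0.1702]
tcp_rot: [-180.0, -0.0, 90.0]
wrist_force: [0.3, -0.5, -0.1]
opening: 0.0853
grasp_force: 0.0
```

Request:
carry_out(linear=[[-0.15,-1,0],[-0.15,-1,0],[-0.15,-1,0],[-0.15,-1,0],[-0.1,-0.9,0],[0,-0.4,0],[0,0,0]], rotation=[[0,0,0],[0,0,0],[0,0,0],[0,0,0],[0,0,0],[0,0,0],[0,0,0]], grip=[-1,-1,-1,-1,-1,-1,-1])

```text
time: 14.6
ee_pos: [0.5306, -0.198, 0.1702]
tcp_rot: [-180.0, -0.0, 89.9]
wrist_force: [-0.1, -0.0, -0.2]
opening: 0.0854
grasp_force: 0.0
```

```bash
python3 snap.py w7; cat > rimfind.py <<'E'
from meas import *
E
python3 - <<'E' | tail -8
from meas import *
m6,_=L("w6");m7,i7=L("w7")
print("cup in bowl",rim(m6,[(341,45),(500,45),(420,126),(361,97),(480,98)],.078))
print("bowl",rim(m6,[(240,45),(596,45),(417,229),(300,185),(540,178)],.067))
# measure rim: brightest grey ring near predicted place
c=proj(m7,[[.5285,-.201,.085]])[0];print("pred",c/s)
g=cv2.cvtColor(i7,cv2.COLOR_BGR2GRAY);hs=cv2.cvtColor(i7,cv2.COLOR_BGR2HSV)
x,y=int(c[0]),int(c[1]);w=50
mask=((hs[...,1]<22)).astype(np.uint8)*255
cn=[k for k in cv2.findContours(mask,cv2.RETR_EXTERNAL,cv2.CHAIN_APPROX_NONE)[0] if cv2.contourArea(k)>600 and cv2.pointPolygonTest(k,(float(x),float(y)),False)>0]
for k in cn: print(cv2.boundingRect(k),cv2.contourArea(k))
E
```

```text
14.6 [ 0.5306 -0.198   0.1702] [-1.7997e+02 -2.0000e-02  8.9910e+01] [-20.5   6.4   3.9  87.6   0.   69.6] 0.0854
 [ 0.5882  0.0228  0.107 ]]
lever top [[ 0.614  -0.0162  0.103 ]
 [ 0.6218 -0.0132  0.103 ]
 [ 0.6171  0.0196  0.103 ]]
cup in bowl (array([0.587 , 0.2593]), np.float64(0.0625))
bowl (array([0.5862, 0.257 ]), np.float64(0.1481))
pred [399.04431341 324.92169012]
(224, 153, 61, 83) 3721.5
```

View pics/w7.png

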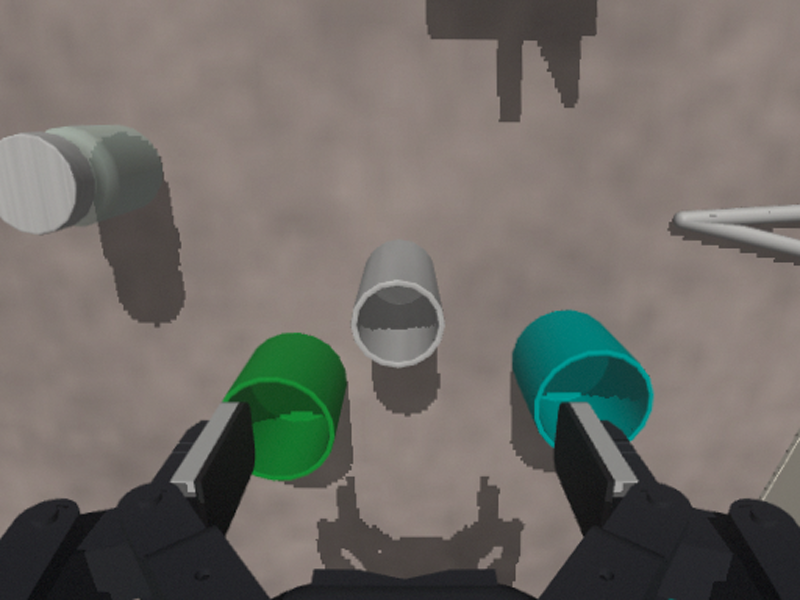

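In w7 the measure rim is centred at (398,324) and spans x 352–443 and y 281–367. The green cup rim is at about (280,430) and the turquoise one at (595,400), so I'll check finger clearance.

```bash
python3 - <<'E' | tail -3
from meas import *
m7,i7=L("w7")
print("meas",rim(m7,[(352,323),(443,323),(398,281),(398,367)],.085))
print("green",rim(m7,[(229,405),(335,430),(270,378),(283,480)],.062))
print("turq",rim(m7,[(535,400),(653,400),(600,351)],.062))
E
```

```text
meas (array([ 0.5278, -0.2011]), np.float64(0.0404))
green (array([ 0.4648, -0.2702]), np.float64(0.0608))
turq (array([ 0.6295, -0.2556]), np.float64(0.0631))
```

Request:
carry_out(linear=[[-0.13,-0.15,-0.6],[0,0,-1],[0,0,-1],[0,0,-1],[0,0,-1],[0,0,-0.4],[0,0,-0.1],[0,0,0],[0,0,0],[0,0,0],[0,0,0],[0,0,0]], rotation=[[0,0,0],[0,0,0],[0,0,0],[0,0,0],[0,0,0],[0,0,0],[0,0,0],[0,0,0],[0,0,0],[0,0,0],[0,0,0],[0,0,0]], grip=[-1,-1,-1,-1,-1,-1,-1,1,1,1,1,1], grip_force=30)

```text
time: 15.85
ee_pos: [0.5284, -0.2008, 0.0697]
tcp_rot: [179.9, 0.0, 90.0]
wrist_force: [-1.5, -0.4, 5.9]
opening: 0.0404
grasp_force: 31.0
```

Request:
carry_out(linear=[[0,0,0],[0,0,0.3],[0,0,1],[0,0,1],[0,0,1],[0,0.5,1],[0,1,1],[0,1,1],[0,1,1],[0.2,1,0],[0.2,1,0],[0.2,1,0]], rotation=[[0,0,0],[0,0,0],[0,0,0],[0,0,0],[0,0,0],[0,0,0],[0,0,0],[0,0,0],[0,0,0],[0,0,0],[0,0,0],[0,0,0]], grip=[1,1,1,1,1,1,1,1,1,1,1,1])

```text
time: 17.05
ee_pos: [0.5401, -0.0698, 0.2151]
tcp_rot: [180.0, -0.0, 90.0]
wrist_force: [0.2, 0.4, -1.6]
opening: 0.0401
grasp_force: 30.6
```

Request:
carry_out(linear=[[0.2,1,0],[0.2,1,0],[0.2,1,0],[0.2,1,0],[0.2,1,0],[0.2,1,0],[0.2,1,0],[0.2,1,0],[0.2,1,0],[0.2,1,0],[0.2,1,0],[0.1,1,0]], rotation=[[0,0,0],[0,0,0],[0,0,0],[0,0,0],[0,0,0],[0,0,0],[0,0,0],[0,0,0],[0,0,0],[0,0,0],[0,0,0],[0,0,0]], grip=[1,1,1,1,1,1,1,1,1,1,1,1])

```text
time: 18.25
ee_pos: [0.5861, 0.1702, 0.2147]
tcp_rot: [-180.0, 0.0, 90.0]
wrist_force: [-0.1, -0.9, -0.2]
opening: 0.0398
grasp_force: 30.6
```

Request:
carry_out(linear=[[0,1,0],[0,1,0],[0,1,0],[0,1,0],[0,0.3,0],[0,0,-1],[0,0,-1],[0,0,0],[0,0,0]], rotation=[[0,0,0],[0,0,0],[0,0,0],[0,0,0],[0,0,0],[0,0,0],[0,0,0],[0,0,0],[0,0,0]], grip=[1,1,1,1,1,1,1,1,1])

```text
time: 19.15
ee_pos: [0.5859, 0.2551, 0.175]
tcp_rot: [-180.0, 0.0, 90.0]
wrist_force: [-0.1, 0.2, -0.1]
opening: 0.0401
grasp_force: 30.6
```

```bash
python3 snap.py w8
```

```text
19.15 [0.5859 0.2551 0.175 ] [-1.7997e+02  2.0000e-02  8.9960e+01] [ 23.5  16.6  16.4  89.8  -0.  113.6] 0.0401
```

View pics/w8.png

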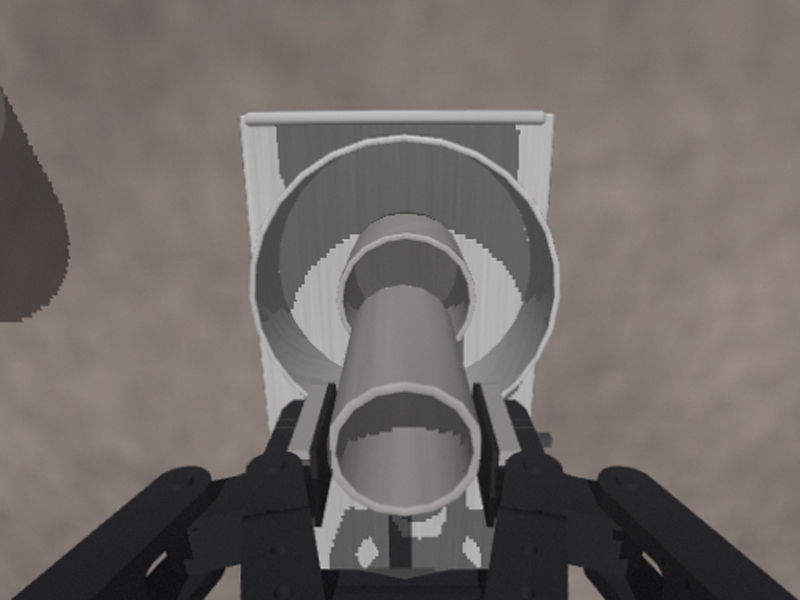

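In w8 the measure hangs over the cup, whose rim spans x 337–475 with its top at y 234, and both sit at about the same x. I'll correct by +1 and +3.5 mm, then lower.

Request:
carry_out(linear=[[0.05,0.18,0],[0,0,0],[0,0,-0.8],[0,0,-0.8],[0,0,-0.8],[0,0,-0.8],[0,0,-0.5],[0,0,-0.3],[0,0,-0.1],[0,0,0]], rotation=[[0,0,0],[0,0,0],[0,0,0],[0,0,0],[0,0,0],[0,0,0],[0,0,0],[0,0,0],[0,0,0],[0,0,0]], grip=[1,1,1,1,1,1,1,1,1,1])

```text
time: 20.2
ee_pos: [0.5872, 0.2591, 0.0931]
tcp_rot: [180.0, -0.0, 90.0]
wrist_force: [0.4, -0.1, -1.7]
opening: 0.0404
grasp_force: 30.7
```

Request:
carry_out(linear=[[0,0,-0.1],[0,0,-0.07],[0,0,0],[0,0,0]], rotation=[[0,0,0],[0,0,0],[0,0,0],[0,0,0]], grip=[1,1,1,1])

```text
time: 20.6
ee_pos: [0.5872, 0.2591, 0.0897]
tcp_rot: [180.0, -0.0, 90.0]
wrist_force: [-0.9, -0.0, 1.6]
opening: 0.0404
grasp_force: 30.9
```

Request:
carry_out(linear=[[0,0,0],[0,0,0],[0,0,0],[0,0,0.3],[0,0,1],[0,0,1],[0,0,1],[0,-0.5,1],[0,-1,0.2],[0,-1,0],[0,-1,0],[0,-1,0]], rotation=[[0,0,0],[0,0,0],[0,0,0],[0,0,0],[0,0,0],[0,0,0],[0,0,0],[0,0,0],[0,0,0],[0,0,0],[0,0,0],[0,0,0]], grip=[-0.4,-0.4,-0.4,-0.4,-0.4,-0.4,-0.4,-0.4,-0.4,-0.4,-0.4,-0.4])

```text
time: 21.8
ee_pos: [0.5864, 0.1667, 0.1779]
tcp_rot: [-179.9, 0.0, 89.9]
wrist_force: [-0.1, -0.3, 0.4]
opening: 0.0595
grasp_force: 0.0
```

Request:
carry_out(linear=[[0.1,-1,0],[0.1,-1,0],[0.1,-1,0],[0.1,-1,0],[0.1,-1,0],[0,-1,0],[0,-1,0],[0,-1,0],[0,-0.2,0],[0,0,0],[0,0,0]], rotation=[[0,0,0],[0,0,0],[0,0,0],[0,0,0],[0,0,0],[0,0,0],[0,0,0],[0,0,0],[0,0,0],[0,0,0],[0,0,0]], grip=[-0.4,-0.4,-0.4,-0.4,-0.4,-0.4,-0.4,-0.4,-0.4,-0.4,-0.4])

```text
time: 22.9
ee_pos: [0.5966, 0.005, 0.1788]
tcp_rot: [-180.0, -0.0, 90.0]
wrist_force: [0.4, 0.9, 0.1]
opening: 0.0597
grasp_force: 0.0
```

```bash
python3 snap.py w9; python3 snap.py t9 top; python3 snap.py s9 side; python3 - <<'E' | tail -30
from meas import *
# dark bars (pointer, tab) in w9: low value, low saturation, small
for n in("w9",):
    m,i=L(n);h=cv2.cvtColor(i,cv2.COLOR_BGR2HSV)
    for y in(.0285,.1455):
        c=proj(m,[[.655,y,.02]])[0];print(n,y,c)
    mask=((h[...,2]<85)&(h[...,1]<40)).astype(np.uint8)
    k,lab,st,ce=cv2.connectedComponentsWithStats(mask)
    for a,b in zip(st[1:],ce[1:]):
        if 15<a[4]<1500: print(a,b.round(1))
m,i=L("t9");c=proj(m,[[.587,.259,.105]])[0];print("top meas pred",c)
g=cv2.cvtColor(i,cv2.COLOR_BGR2GRAY);x,y=c.astype(int)
cr=cv2.resize(g[y-40:y+40,x-40:x+40],None,fx=6,fy=6,interpolation=cv2.INTER_CUBIC)
C=cv2.HoughCircles(cr,cv2.HOUGH_GRADIENT,1,20,param1=120,param2=30,minRadius=25,maxRadius=200)
if C is not None:
    for q in C[0][:6]: print((q[:2]/6+[x-40,y-40]).round(1),q[2]/6)
m,_=L("t9");print("r meas px",np.ptp(proj(m,[[.566,.259,.105],[.608,.259,.105]]),0)/2,np.ptp(proj(m,[[.555,.259,.078],[.619,.259,.078]]),0)/2, proj(m,[[.587,.259,.078]]))
E
```

```text
22.9 [0.5966 0.005  0.1788] [-1.7996e+02 -1.0000e-02  8.9950e+01] [ 0.5 10.6  9.7 89.1  0.  90.5] 0.0597
22.95 [0.5967 0.0053 0.1789] [-1.7997e+02 -1.0000e-02  8.9990e+01] [ 0.5 10.7  9.7 89.1  0.  90.5] 0.0598
23.0 [0.5968 0.0055 0.179 ] [-1.7998e+02 -1.0000e-02  9.0010e+01] [ 0.5 10.7  9.7 89.1  0.  90.5] 0.06
plate edges w2 [[ 0.499  -0.0367  0.012 ]
 [ 0.6683 -0.0367  0.012 ]
 [ 0.4991  0.1085  0.012 ]
 [ 0.6664  0.1104  0.012 ]]
plate edges w1 [[ 0.5005 -0.0359  0.012 ]
 [ 0.4993  0.2155  0.012 ]
 [ 0.4988  0.2725  0.012 ]
 [ 0.6679  0.025   0.012 ]
 [ 0.6654  0.1684  0.012 ]]
fence top [[0.5386 0.0254 0.109 ]
 [0.6271 0.0257 0.109 ]
 [0.5342 0.0313 0.109 ]
 [0.6264 0.0317 0.109 ]]
web [[ 0.578  -0.0207  0.107 ]
 [ 0.5893 -0.0207  0.107 ]
 [ 0.5763  0.0227  0.107 ]
 [ 0.5882  0.0228  0.107 ]]
lever top [[ 0.614  -0.0162  0.103 ]
 [ 0.6218 -0.0132  0.103 ]
 [ 0.6171  0.0196  0.103 ]]
w9 0.0285 [325.35248616 149.05541209]
w9 0.1455 [333.10969256   2.25233637]
[327   0  37  12 367] [345.    5.5]
[344  20  13  16 178] [350.4  27.9]
[294 145  25   8 169] [307.4 148.7]
[214 183  15  26 327] [221.1 195.6]
[161 214  69  30 916] [209.  225.8]
top meas pred [132.6281005  162.85421865]
[133.6 164.1] 6.433333
r meas px [0.39223491 6.8914677 ] [ 0.56822041 10.25943231] [[135.54716591 164.83914314]]
```

Request:
carry_out(linear=[[0.1,-0.05,-0.5],[0,0,-1],[0,0,-1],[0,0,-0.5],[0,0,-0.5],[0,0,-0.5],[0,0,-0.5],[0,0,-0.4],[0,0,0]], rotation=[[0,0,0],[0,0,0],[0,0,0],[0,0,0],[0,0,0],[0,0,0],[0,0,0],[0,0,0],[0,0,0]], grip=[-0.4,-0.4,-0.4,-0.4,-0.4,-0.4,-0.4,-0.4,-0.4])

```text
time: 23.95
ee_pos: [0.5985, 0.004, 0.0801]
tcp_rot: [-179.9, 0.0, 90.0]
wrist_force: [-0.4, 0.4, -0.5]
opening: 0.0597
grasp_force: 0.0
```

Request:
carry_out(linear=[[0,0.3,0],[0,0.3,0],[0,0.3,0],[0,0.3,0],[0,0,0],[0,0,0]], rotation=[[0,0,0],[0,0,0],[0,0,0],[0,0,0],[0,0,0],[0,0,0]], grip=[-0.4,-0.4,-0.4,-0.4,-0.4,-0.4])

```text
time: 24.55
ee_pos: [0.5992, 0.0283, 0.0817]
tcp_rot: [180.0, -0.0, 90.0]
wrist_force: [-0.5, -3.0, 2.0]
opening: 0.0596
grasp_force: 1.4
```

```bash
cat > bars.py <<'E'
import sys
from meas import *
m,i=L(sys.argv[1]);h=cv2.cvtColor(i,cv2.COLOR_BGR2HSV)
mask=((h[...,2]<85)&(h[...,1]<40)).astype(np.uint8)
k,lab,st,ce=cv2.connectedComponentsWithStats(mask)
print("BARS", [proj(m,[[.655,y,.02]])[0].round(0).tolist() for y in(.0285,.1455)])
for a,b in zip(st[1:],ce[1:]):
    if 15<a[4]<1500:
        p=onz(m,[(b[0],a[1]),(b[0],a[1]+a[3])],.02)
        print(a,b.round(1),p[:,:2].round(4).tolist())
E
python3 snap.py w10; python3 bars.py w6|sed -n '/BARS/,$p'; python3 bars.py w10|sed -n '/BARS/,$p'
```

```text
24.55 [0.5992 0.0283 0.0817] [179.96  -0.    90.  ] [ 2.7 11.5 -0.  78.4 -0.  92.7] 0.0596
BARS [[334.0, 293.0], [344.0, 180.0]]
[ 157    0   26   76 1371] [168.4  33.8] [[0.5119, 0.2878], [0.5084, 0.2318]]
[ 349    0   28   69 1372] [364.5  29.8] [[0.6611, 0.2882], [0.665, 0.2375]]
[236 125  65  10 153] [269.4 131.3] [[0.5895, 0.1925], [0.5896, 0.1842]]
[338 175  34  22 437] [355.8 182.6] [[0.6652, 0.1497], [0.6671, 0.1294]]
[306 288  23   9 175] [317.3 291.6] [[0.6381, 0.0349], [0.6388, 0.0243]]
BARS [[348.0, 217.0], [364.0, 11.0]]
[304 186  37  17 527] [323.1 193.2] [[0.6383, 0.0485], [0.639, 0.0376]]
[281 296  13  18  71] [288.7 304.9] [[0.6199, -0.0299], [0.6204, -0.0449]]
[ 54 373   5   8  17] [ 56.1 376.1] [[0.4402, -0.1057], [0.438, -0.1144]]
[ 76 375   8   7  20] [ 79.4 378.2] [[0.4593, -0.1064], [0.4577, -0.114]]
```

Request:
carry_out(linear=[[0,0.4,0],[0,0.5,0],[0,0.5,0],[0,0.5,0],[0,0.5,0],[0,0.5,0],[0,0.5,0],[0,0.5,0],[0,0.4,0],[0,0.2,0],[0,0,0],[0,0,0]], rotation=[[0,0,0],[0,0,0],[0,0,0],[0,0,0],[0,0,0],[0,0,0],[0,0,0],[0,0,0],[0,0,0],[0,0,0],[0,0,0],[0,0,0]], grip=[-0.4,-0.4,-0.4,-0.4,-0.4,-0.4,-0.4,-0.4,-0.4,-0.4,-0.4,-0.4])

```text
time: 25.8
ee_pos: [0.5989, 0.1181, 0.0812]
tcp_rot: [-180.0, -0.0, 90.0]
wrist_force: [-1.0, -4.0, 3.6]
opening: 0.0598
grasp_force: 2.1
```

```bash
python3 snap.py w11; python3 bars.py w11|sed -n '/BARS/,$p'; python3 - <<'E'|tail -40
from meas import *
m,i=L("w11");g=cv2.cvtColor(i,cv2.COLOR_BGR2GRAY)
print("GR");c=proj(m,[[.655,.1455,.02]])[0].astype(int)
print(c)
for x in range(290,410,8):
    print(x,g[120:260:4,x].tolist())
E
```

```text
25.8 [0.5989 0.1181 0.0812] [-179.98   -0.     89.99] [ 11.2  13.    1.7  78.7   0.  101.2] 0.0598
BARS [[337.0, 333.0], [352.0, 175.0]]
[ 83   0  28  19 185] [99.4  5.8] [[0.5148, 0.2414], [0.5139, 0.232]]
[204  97  75  13 259] [239.9 104.5] [[0.5886, 0.1903], [0.5885, 0.1832]]
[344 169  49  31 850] [368.9 179.3] [[0.6646, 0.1492], [0.6666, 0.1296]]
[305 187  36  12 390] [323.5 192.2] [[0.6381, 0.1379], [0.6386, 0.1302]]
[290 351   9   5  23] [294.4 352.9] [[0.6253, 0.0121], [0.6255, 0.0073]]
[ 60 377   9   7  16] [ 64.5 379.8] [[0.4462, -0.0192], [0.4444, -0.0269]]
 [0.6525 0.1412 0.02  ]
 [0.6801 0.1414 0.02  ]] [[0.6511 0.1453 0.02  ]
 [0.68   0.1463 0.02  ]]
plate edges w2 [[ 0.499  -0.0367  0.012 ]
 [ 0.6683 -0.0367  0.012 ]
 [ 0.4991  0.1085  0.012 ]
 [ 0.6664  0.1104  0.012 ]]
plate edges w1 [[ 0.5005 -0.0359  0.012 ]
 [ 0.4993  0.2155  0.012 ]
 [ 0.4988  0.2725  0.012 ]
 [ 0.6679  0.025   0.012 ]
 [ 0.6654  0.1684  0.012 ]]
fence top [[0.5386 0.0254 0.109 ]
 [0.6271 0.0257 0.109 ]
 [0.5342 0.0313 0.109 ]
 [0.6264 0.0317 0.109 ]]
web [[ 0.578  -0.0207  0.107 ]
 [ 0.5893 -0.02
[... 2033 characters left out ...]
6, 117, 115, 115, 115, 113, 112, 113, 112, 112, 110, 111, 92, 69, 70, 69, 65, 67, 66, 66, 113, 114, 114, 116, 115, 112, 112, 111, 111, 111, 111, 113, 114, 114, 116]
386 [112, 112, 110, 112, 112, 111, 108, 108, 108, 108, 107, 109, 90, 68, 70, 68, 113, 112, 112, 112, 113, 112, 113, 114, 112, 114, 111, 110, 108, 109, 111, 113, 115, 117, 117]
394 [112, 112, 112, 113, 111, 111, 110, 108, 109, 107, 108, 109, 110, 111, 111, 113, 111, 112, 112, 112, 111, 112, 114, 114, 115, 113, 113, 112, 113, 113, 114, 116, 116, 117, 119]
402 [112, 111, 113, 113, 115, 113, 111, 110, 110, 108, 107, 109, 110, 109, 111, 113, 112, 113, 113, 111, 113, 114, 115, 116, 116, 117, 117, 117, 118, 118, 114, 115, 114, 115, 115]
```

```bash
python3 - <<'E'|sed -n '/GR/,$p'
from meas import *
m,i=L("w11");g=cv2.cvtColor(i,cv2.COLOR_BGR2GRAY)
print("GR")
for x in (350,358,380): print(x,list(zip(range(164,190),g[164:190,x].tolist())))
for x in (315,325,335): print(x,list(zip(range(182,206),g[182:206,x].tolist())))
for y in(.140,.146):print(y,proj(m,[[.64,y,.02],[.66,y,.02],[.64,y,.016],[.66,y,.012]]).round(1).tolist())
E
```

```text
GR
350 [(164, 166), (165, 166), (166, 167), (167, 166), (168, 117), (169, 68), (170, 63), (171, 63), (172, 72), (173, 72), (174, 73), (175, 73), (176, 72), (177, 73), (178, 72), (179, 74), (180, 72), (181, 77), (182, 89), (183, 91), (184, 91), (185, 91), (186, 91), (187, 91), (188, 91), (189, 99)]
358 [(164, 169), (165, 169), (166, 168), (167, 167), (168, 121), (169, 69), (170, 64), (171, 64), (172, 72), (173, 72), (174, 71), (175, 73), (176, 72), (177, 71), (178, 72), (179, 71), (180, 72), (181, 76), (182, 91), (183, 92), (184, 91), (185, 91), (186, 91), (187, 90), (188, 92), (189, 97)]
380 [(164, 108), (165, 110), (166, 111), (167, 111), (168, 91), (169, 66), (170, 64), (171, 64), (172, 69), (173, 71), (174, 71), (175, 70), (176, 70), (177, 68), (178, 70), (179, 70), (180, 71), (181, 77), (182, 87), (183, 89), (184, 88), (185, 88), (186, 87), (187, 87), (188, 87), (189, 88)]
315 [(182, 170), (183, 171), (184, 171), (185, 169), (186, 88), (187, 65), (188, 63), (189, 71), (190, 71), (191, 73), (192, 73), (193, 72), (194, 73), (195, 72), (196, 71), (197, 72), (198, 87), (199, 95), (200, 94), (201, 95), (202, 95), (203, 92), (204, 95), (205, 107)]
325 [(182, 161), (183, 160), (184, 160), (185, 158), (186, 88), (187, 65), (188, 66), (189, 71), (190, 72), (191, 75), (192, 72), (193, 72), (194, 71), (195, 71), (196, 73), (197, 74), (198, 82), (199, 89), (200, 90), (201, 89), (202, 90), (203, 88), (204, 89), (205, 102)]
335 [(182, 169), (183, 169), (184, 168), (185, 165), (186, 88), (187, 66), (188, 67), (189, 71), (190, 74), (191, 72), (192, 72), (193, 73), (194, 74), (195, 73), (196, 73), (197, 75), (198, 84), (199, 93), (200, 94), (201, 93), (202, 92), (203, 92), (204, 92), (205, 108)]
0.14 [[326.9, 183.6], [359.8, 183.7], [325.7, 181.7], [356.2, 179.9]]
0.146 [[327.5, 174.0], [360.7, 174.1], [326.3, 172.2], [357.1, 170.6]]
```

Request:
carry_out(linear=[[0,0.2,0],[0,0.2,0],[0,0.15,0],[0,0,0],[0,0,0]], rotation=[[0,0,0],[0,0,0],[0,0,0],[0,0,0],[0,0,0]], grip=[-0.4,-0.4,-0.4,-0.4,-0.4])

```text
time: 26.35
ee_pos: [0.5989, 0.1287, 0.0811]
tcp_rot: [-180.0, 0.0, 90.0]
wrist_force: [-1.1, -4.9, 3.2]
opening: 0.0594
grasp_force: 2.2
```

```bash
cat > fine.py <<'E'
import sys
from meas import *
m,i=L(sys.argv[1]);g=cv2.cvtColor(i,cv2.COLOR_BGR2GRAY).astype(float)
def top(xm,ym,zt):   # edges of the dark run in the columns about the predicted place
    c=proj(m,[[xm,ym,zt]])[0];x=int(round(c[0]));pr=g[:,x-4:x+5].mean(1)
    r=int(c[1]);print(xm,"col",x,"row",r,pr[max(r-22,0):r+24].round().astype(int).tolist(),"from",max(r-22,0))
print("GR");top(.66,.1444,.02);top(.64,.1444,.018)
for y in(.141,.147):print(y,proj(m,[[.66,y,.02],[.64,y,.018]])[:,1].round(1).tolist())
E
python3 snap.py w12;python3 fine.py w12|sed -n '/GR/,$p'
```

```text
26.35 [0.5989 0.1287 0.0811] [-179.97    0.     89.96] [ 12.1  13.3   2.   78.7   0.  102.2] 0.0594
GR
0.66 col 359 row 193 [169, 169, 169, 169, 169, 169, 169, 169, 169, 169, 169, 169, 168, 166, 64, 63, 64, 64, 71, 72, 71, 72, 71, 71, 71, 72, 73, 83, 92, 92, 92, 92, 92, 92, 110, 166, 166, 165, 165, 164, 164, 164, 165, 164, 162, 161] from 171
0.64 col 326 row 192 [134, 135, 135, 135, 159, 159, 159, 159, 163, 164, 164, 164, 164, 164, 164, 160, 86, 63, 64, 70, 71, 71, 71, 71, 71, 72, 71, 73, 82, 90, 90, 90, 91, 91, 90, 104, 163, 163, 163, 163, 163, 163, 163, 163, 163, 163] from 170
0.141 [198.8, 197.7]
0.147 [189.4, 188.4]
```

Pointer top face covers rows 189–198.5 and the tab 189–198.3, so they are level. I'll squeeze in stages while shifting towards the web.

Request:
carry_out(linear=[[0,0,0],[-0.1,0,0],[-0.1,0,0],[-0.12,0,0],[-0.12,0,0],[-0.08,0,0],[-0.06,0,0],[0,0,0]], rotation=[[0,0,0],[0,0,0],[0,0,0],[0,0,0],[0,0,0],[0,0,0],[0,0,0],[0,0,0]], grip=[-0.17,-0.06,0.06,0.18,0.3,0.38,0.42,0.42], grip_force=35)

```text
time: 27.2
ee_pos: [0.5882, 0.1288, 0.0816]
tcp_rot: [179.9, 0.0, 89.9]
wrist_force: [2.6, -5.1, 1.3]
opening: 0.025
grasp_force: 2.9
```

Request:
carry_out(linear=[[0,0,0],[-0.05,0,0],[0,0,0],[0,0,0]], rotation=[[0,0,0],[0,0,0],[0,0,0],[0,0,0]], grip=[0.5,1,1,1], grip_force=35)

```text
time: 27.6
ee_pos: [0.5864, 0.1289, 0.0818]
tcp_rot: [180.0, 0.0, 90.0]
wrist_force: [-3.7, -5.3, 5.3]
opening: 0.0193
grasp_force: 37.6
```

```bash
python3 snap.py w13;python3 fine.py w13|sed -n '/GR/,$p'
```

```text
27.6 [0.5864 0.1289 0.0818] [1.7996e+02 1.0000e-02 8.9980e+01] [ 1.240e+01  1.160e+01  1.000e-01  7.840e+01 -0.000e+00  1.024e+02] 0.0193
GR
0.66 col 378 row 193 [165, 165, 166, 165, 165, 165, 165, 165, 165, 165, 165, 165, 165, 163, 63, 62, 63, 64, 70, 70, 70, 69, 70, 70, 69, 70, 72, 86, 90, 90, 90, 91, 89, 89, 109, 158, 157, 156, 157, 157, 152, 151, 151, 153, 153, 153] from 171
0.64 col 345 row 192 [125, 126, 126, 125, 150, 150, 157, 158, 161, 161, 161, 161, 160, 160, 160, 157, 62, 62, 62, 70, 70, 70, 70, 70, 70, 70, 70, 72, 84, 88, 88, 102, 160, 160, 160, 160, 160, 160, 160, 160, 160, 160, 160, 160, 158, 158] from 170
0.141 [198.6, 197.5]
0.147 [189.3, 188.3]
```

Request:
carry_out(linear=[[0,0,0],[0,0,0],[0,0,0],[0,0,0],[0,0,0],[0,0,0]], rotation=[[0,0,0],[0,0,0],[0,0,0],[0,0,0],[0,0,0],[0,0,0]], grip=[1,1,1,1,1,1], grip_force=50)

```text
time: 28.25
ee_pos: [0.5863, 0.1289, 0.0819]
tcp_rot: [180.0, 0.0, 90.0]
wrist_force: [-5.7, -4.0, 6.4]
opening: 0.0187
grasp_force: 50.8
```

```bash
python3 snap.py w14;python3 fine.py w14|sed -n '/GR/,$p'
```

```text
28.25 [0.5863 0.1289 0.0819] [1.7998e+02 1.0000e-02 9.0000e+01] [ 1.240e+01  1.160e+01  1.000e-01  7.840e+01 -0.000e+00  1.024e+02] 0.0187
GR
0.66 col 379 row 193 [165, 165, 165, 165, 165, 166, 165, 165, 165, 165, 165, 165, 164, 163, 63, 63, 62, 62, 70, 70, 70, 70, 70, 70, 71, 70, 72, 85, 89, 89, 88, 88, 89, 92, 107, 153, 149, 148, 146, 145, 146, 146, 145, 150, 148, 147] from 171
0.64 col 346 row 192 [133, 133, 133, 134, 158, 158, 158, 158, 160, 160, 161, 161, 160, 161, 161, 157, 62, 62, 64, 69, 70, 70, 69, 70, 70, 69, 70, 71, 84, 89, 88, 102, 160, 160, 160, 160, 160, 160, 160, 160, 160, 160, 160, 160, 160, 159] from 170
0.141 [198.6, 197.5]
0.147 [189.3, 188.3]
```

Everything is steady: the leg is level with the mark and the lever is shut in the gripper. I'll hand it in.

```bash
python3 -c "
from workcell import bot
print(bot.job_done())"
```

```text
the job is handed in; nothing more can be done
None
```

I handed the job in at about 28 s: the cup is in the bowl, the measure is in the cup, the leg is held level with the mark (within about 0.3 mm by the wrist camera), and the lever is squeezed shut at 50 N, though I judged the nested measure and the shut lever from sensor readings only, because my picture views were used up.

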